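# Fit a die plate under the bridge of a disc punch and lock it with a hex key

### The arm

A 6-joint arm with a two-finger parallel gripper is mounted at the origin on the work surface; the furniture and walls round the work are solid. World frame = base frame: x ahead of the robot, y to its left, z up, the work surface at z = 0. Lengths are in m, angles in rad, forces in N, time in s.
With the tool pointing down it reaches from about 0.275 to 1 m from the base axis. Payload 8.4 kg.
Tool frame: the origin (TCP) lies on the centre line of the jaws, within the pads' length; the fingertips stand 8 mm ahead of it and the grasp point (between the pads) lies 11 mm behind it; z points along the fingers, y is the line along which they close (so a half turn about z gives the same grasp; the last joint's range is limited). The gripper opens to 85 mm and grips with 20 to 120 N. Pads are 22 mm wide; open, the fingers measure 114 mm over their backs; the gripper's body (76 mm by 85 mm) begins 54 mm behind the grasp point. The pads swing forward as they close: fully open they stand 13 mm farther back than shut.
Start: joints at [-1.343, 0.353, 1.633, -0, 1.155, -0.002], TCP at [0.142, -0.609, 0.211] pointing down, gripper open.
Joint ranges: [-2.63, 2.63], [-0.92, 2.1], [0.06, 2.66], [-1.3, 4.44], [0, 2.69], [-3.02, 3.02]. Speed limits (rad/s): [2.22, 2.22, 2.79, 3.14, 3.14, 3.14].

### API

Orientations are given as a unit quaternion [w, x, y, z].
In Python, from station import r, hand, imaging, ticket gives the robot as it stands. Calls block until the motion is done:
- r.move_ptp(position, orientation): joint-space move of the TCP to a pose.
- r.move_straight(position, rot=None, velocity=0.15): straight line of the TCP; rot=None keeps the orientation; velocity is the mean speed in m/s.
- r.goto_joints(angles): joint-space move.
- hand.gripper_open() and hand.close(): open the fingers fully, or close them until they stop; the grip force is fixed at half the most.
- r.sleep(seconds).
- r.ik(position, orientation): joint angles nearest the present ones, or None.
- r.observe(): the state.
- imaging.capture(name): name is "scene" or "top"; returns (picture, depth): 420x560x3 uint8, blue, green, red; 420x560 float32, m along the optical axis (not along the pixel's ray), 0 where there is no reading.
- imaging.calibration(name): a dict with "fov_y" (degrees; the focal length in pixels is half the picture's height over the tangent of half this angle, whatever the lens; pixels are square), "cx", "cy" (the principal point, pixels), "extrinsics" (4x4, takes a point from camera to world coordinates). Camera axes: x right, y up, looking along -z (the intrinsics and any distortion apply to the point x, -y, -z); pixel columns grow to the right and rows downward; lengths in m; the calibration is good to about 2 mm. A picture is of the moment at which its call begins. calibration takes no time and is no camera call.
A pose or a line that the arm cannot do raises r.IKError and nothing moves.
- ticket.sign_off(): hands the job in; it is judged then, once.
The state is a dict: "time_s": time; "qpos": joint angles; "qvel": joint speeds; "joint_torque": joint torques, N m; "tool_pos": TCP position; "tool_rot": TCP orientation; "ft_force": force on the tool from outside, world axes, zero at the start; "wrist_torque": the same for the moment, N m; "gripper_width": finger opening in m; "grasp_force": force on a finger pad.
Only numpy, scipy, OpenCV 4.12 (cv2) and the standard library are available. Lean on these libraries where they do the work, as an engineer would, in place of code of your own. Each camera call takes 0.05 s, during which the arm holds its last target. There are 200 camera calls.

### The job

Change the die of the bench disc punch: slide the loose die plate flat, bore end first, into the low slot under the punch's fixed bridge until it is fully home against the back stop. Then take the larger T-handle hex key from its stand, seat it right down in the socket of the locking screw, only then turn the screw clockwise as far as it goes so that its dog closes behind the plate, and leave the key standing upright in the screw. Do not disturb the small key, nor the empty beaker and the vial beside the punch.

Things in the scene. Friction and masses are not known exactly. Their poses are not given: they have to be found in the camera images.
- punch: Fixed bench disc punch. Origin on the worktop; x = insertion direction (away from the robot), y left, z up. Dark bed x -130 to 60, y -77 to 77, top at z = 12 mm = slot floor. The slot runs along x at y = 0 between rails 63.6 mm apart that begin at x = -29 mm (mouth flared over 20 mm more). Bridge across it: x 2 to 38, z 29 to 53 mm (slot 17 mm high); black punch head above it up to z = 75 mm
- back_stop (a point): Where the middle of the plate's front edge lies when fully home: on the face of the back stop, x = 40, y = 0, z = 19 mm in the punch's frame, whose axes it has
- die_grip (a point): Centre of the flat upright pull grip on the loose aluminium die plate (110 x 60 x 14 mm, 0.28 kg, 20 mm bore near its front end). x points to the plate's front, y across, z up. Grip 26 mm long (x), 12 mm thick (y, the way to grasp), from 22 mm below to 16 mm above this point, on a 26 mm wide foot. The point is 40 mm above the plate's underside, 85 mm behind its front edge, 25 mm from its rear
- die_front (a point): Middle of the die plate's front edge (bore end), half-way up its 14 mm thickness; axes as die_grip
- socket (a point): Mouth centre of the hex socket in the round 36 mm head of the locking screw, 34 mm above the worktop, right of the slot's entrance (x -78, y -57 mm in the punch's frame). Socket 18.2 mm across flats, 18 mm deep with a 2.5 mm chamfer at the mouth, vertical, open upwards; a flat faces along this frame's x and every 60 degrees from it. The frame turns with the screw
- lock (a joint): Angle of the locking screw (rad), grows clockwise seen from above: open 0 to 0.1, end stop 1.15, where the 14 mm wide dog on the screw lies across the slot 1 mm behind the rear edge of the plate; it cannot close unless the plate is home. At 0 the dog points back, clear of the plate's path. Friction 0.05 N m; the key has about 0.14 rad of play either way in the socket
- key_grip (a point): Centre of the grey cross bar of the larger T-handle hex key, upright in its stand. Bar 100 mm long (this frame's y), 16 mm thick (x, the way to grasp), 18 mm high. Shaft: hexagon 17 mm across flats, a flat facing along x and every 60 degrees from it, ending 100 mm below this point with a 5 mm tapered tip. 0.25 kg. The grey stand is 40 mm high; the key stands 35 mm deep in its round hole
- key_tip (a point): End of the larger key's shaft, on its axis; axes as key_grip
- small_key_grip (a point): Centre of the cross bar (64 x 10 x 13 mm) of the small T-handle hex key in the same stand, 80 mm from the larger one, to be left alone
- beaker: Loose empty plastic beaker, 61 x 64 x 72 mm, on the worktop to the left before the punch, to be left alone; origin under its centre
- vial: Loose glass vial with black cap, 23 mm across, 59 mm high, on the worktop to the right behind the punch, to be left alone; origin under its centre

How it is judged:
By the outcome, as a careful person would: the job done as asked, in the order asked, and still so for the second after the job is handed in, with the robot touching nothing.
It also fails if it takes over 58 s, if anything falls off the work surface, if the arm or the gripper's body presses on something with over 40 N, if the wrist force passes 120 N, or if a joint passes its speed limit or range.

## Working session

There is one attempt and no reset: what is moved stays moved. The work goes in short steps, each a Python script; the robot and the scene stay as the last script left them, time stands still between calls to the robot, and variables do not carry over. Pictures are saved under pics/ and viewed, at most 10 in all, crops included, and the job is handed in when it is done.

```bash
ls; mkdir -p pics
python3 - <<'E'
from station import r, hand, imaging, ticket
import cv2,numpy as np
for n in("scene","top"):
    p,d=imaging.capture(n); cv2.imwrite(f"pics/{n}0.png",p); np.save(f"pics/{n}0.npy",d)
    c=imaging.calibration(n); print({k:(np.round(v,4).tolist()) if k!='name' else v for k,v in c.items() if not isinstance(v,str)}, (d==0).mean())
print(r.observe()['time_s'])
E
```

```text
pics
{'fov_y': 54.4803, 'cx': 281.358, 'cy': 211.3953, 'extrinsics': [[-0.5899, 0.5675, -0.5744, -0.1827], [-0.8075, -0.4114, 0.4228, 0.5183], [0.0037, 0.7132, 0.7009, 0.8787], [0.0, 0.0, 0.0, 1.0]]} 0.005306122448979592
{'fov_y': 42.9731, 'cx': 279.1006, 'cy': 208.3564, 'extrinsics': [[0.0043, 0.9911, -0.1332, 0.2998], [-0.9997, 0.001, -0.0242, 0.0291], [-0.0238, 0.1333, 0.9908, 1.3337], [0.0, 0.0, 0.0, 1.0]]} 0.003864795918367347
0.1
```

View pics/scene0.png

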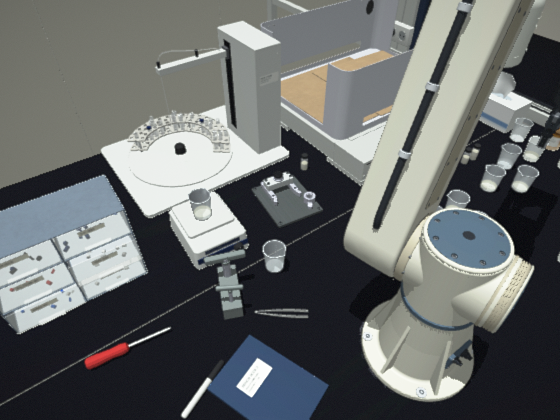

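View pics/top0.png

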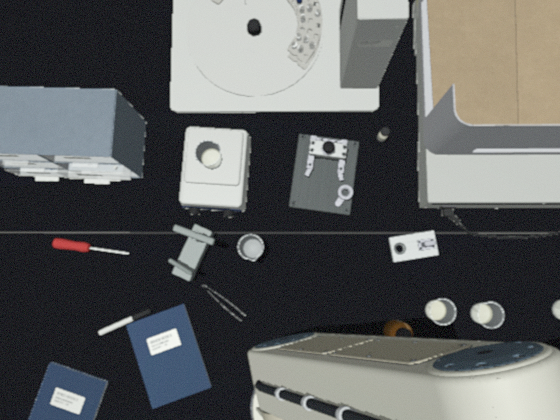

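The top view shows the punch at about (325,173), the die plate at (413,246), the key stand at (192,252), the beaker at (251,247) and the vial at (383,134). Next I zoom in on the key areas and check the calibration fields.

Run:
```python
from station import imaging
import cv2,numpy as np
for n in("scene","top"): print({k:v for k,v in imaging.calibration(n).items() if k!="extrinsics"})
t=cv2.imread("pics/top0.png"); s=cv2.imread("pics/scene0.png")
z=lambda im,x,y,w,h,k:cv2.resize(im[y:y+h,x:x+w],None,fx=k,fy=k,interpolation=cv2.INTER_CUBIC)
a=z(t,280,125,130,95,5)      # 650x475
cv2.imwrite("pics/a.png",a)
b=np.hstack([z(t,160,215,60,75,6),z(t,380,220,70,75,6)]) # 360+420 x450
cv2.imwrite("pics/b.png",b)
c=np.hstack([z(s,205,235,60,100,5),z(s,240,160,90,100,5)])
cv2.imwrite("pics/c.png",c)
```

```text
{'fov_y': 54.48029895329351, 'cx': 281.35804998859265, 'cy': 211.3952997780774}
{'fov_y': 42.973094598520355, 'cx': 279.10057133097627, 'cy': 208.35640109976688}
```

View pics/a.png

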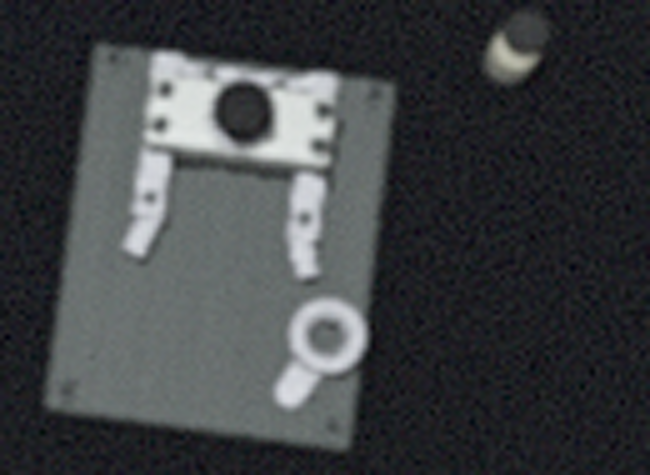

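View pics/b.png

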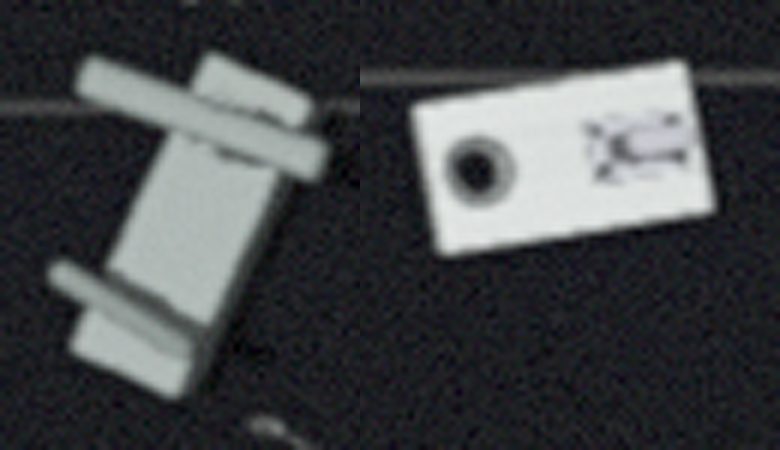

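View pics/c.png

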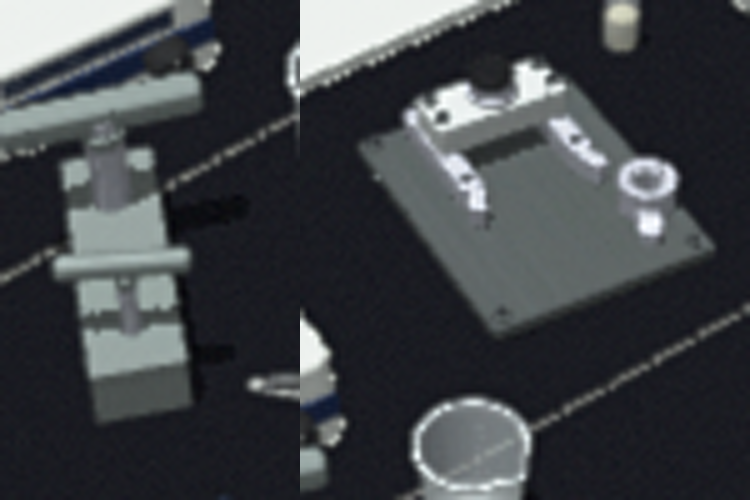

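The crops show:
- **Punch:** the bridge is at the top and the lock ring at top-image (345,192), with its dog pointing back, so the lock is open.
- **Die plate:** the bore is on the left at (400,248) and the grip on the right at about (426,244).
- **Keys:** the large key bar is the upper one, at about (193,238).

Now I measure them by casting rays onto known planes.

```bash
cat > h.py <<'E'
import numpy as np, cv2
from station import r, hand, imaging, ticket
K=4
def grab(n,k=6):
    f=[imaging.capture(n) for _ in range(k)]
    return np.mean([a for a,_ in f],0).astype(np.float32), np.median([d for _,d in f],0)
def cam(n):
    c=imaging.calibration(n); return 210/np.tan(np.radians(c["fov_y"])/2),c["cx"],c["cy"],np.array(c["extrinsics"])
def ray(n,uv):
    f,cx,cy,E=cam(n); uv=np.atleast_2d(uv).astype(float)
    d=np.c_[(uv[:,0]-cx)/f,-(uv[:,1]-cy)/f,-np.ones(len(uv))]@E[:3,:3].T
    return E[:3,3],d
def plane(n,uv,z):
    o,d=ray(n,uv); return (o+d*((z-o[2])/d[:,2])[:,None])[:,:2]
def proj(n,P):
    f,cx,cy,E=cam(n); p=(np.atleast_2d(P)-E[:3,3])@E[:3,:3]
    return np.c_[cx+f*p[:,0]/-p[:,2],cy-f*p[:,1]/-p[:,2]]
def height(n,D):
    v,u=np.mgrid[:420,:560]; o,d=ray(n,np.c_[u.ravel(),v.ravel()])
    return (o[2]+d[:,2]*D.ravel()).reshape(420,560)*(D>0)
def contour(img,thr,box,z,n="top"):
    """largest outer contour of img>thr inside box (x,y,w,h), sub-pixel, cast onto plane z"""
    x,y,w,h=box; c=cv2.resize(img[y:y+h,x:x+w].astype(np.float32),None,fx=K,fy=K,interpolation=cv2.INTER_CUBIC)
    cs,_=cv2.findContours((c>thr).astype(np.uint8),cv2.RETR_EXTERNAL,cv2.CHAIN_APPROX_NONE)
    p=max(cs,key=cv2.contourArea)[:,0]
    return plane(n,(p+.5)/K-.5+[x,y],z)
def rect(P):
    """robust rectangle: centre, (long,short), yaw of long side"""
    P=P.astype(np.float32)
    B=cv2.boxPoints(cv2.minAreaRect(P*1000))/1000; L=[]
    for i in range(4):
        a,b=B[i],B[(i+1)%4]; t=(b-a)/np.linalg.norm(b-a); s=(P-a)@t; q=np.abs((P-a)@[-t[1],t[0]])
        m=(q<.005)&(s>.12*np.linalg.norm(b-a))&(s<.88*np.linalg.norm(b-a))
        l=cv2.fitLine(P[m]*1000,cv2.DIST_WELSCH,0,.01,.01).ravel(); L.append((l[2:]/1000,l[:2]))
    C=[]
    for i in range(4):
        (p,u),(q,v)=L[i],L[(i+1)%4]; k=np.linalg.solve(np.c_[u,-v],q-p); C.append(p+u*k[0])
    C=np.array(C); e=(C[1]-C[0]+C[2]-C[3])/2; g=(C[2]-C[1]+C[3]-C[0])/2
    if np.linalg.norm(e)<np.linalg.norm(g): e,g=g,e
    return C.mean(0),(np.linalg.norm(e),np.linalg.norm(g)),np.arctan2(e[1],e[0])
def down(yaw): # tool down; jaws close along yaw+90deg
    return np.array([0,np.cos(yaw/2),np.sin(yaw/2),0])
def uv(a): return np.array([np.cos(a),np.sin(a)])
def rel(o,a,p): # offset (ahead,left) in frame at o with yaw a
    return np.array(o)+uv(a)*p[0]+uv(a+np.pi/2)*p[1]
def state():
    s=r.observe(); print("t %.1f"%s["time_s"],np.round(s["tool_pos"],4),"F",np.round(s["ft_force"],1),"M",np.round(s["wrist_torque"],2),"w %.4f"%s["gripper_width"],"g %.0f"%s["grasp_force"]); return s
E
cat > m.py <<'E'
from h import *
I,D=grab("top",8); g=I.mean(2); H=height("top",D)
np.savez("pics/m0.npz",I=I,D=D)
print("levels bed",g[195,310],"bg",g[215,390],"plate",g[245,410],"Hbed",H[195,310],"Hplate",H[245,412],"Hbar",H[238,200])
def show(k,x): print(k,np.round(x[0],4),np.round(x[1],4),"yaw %.2f"%np.degrees(x[2]))
b=rect(contour(g,(g[195,310]+g[215,390])/2,(280,125,90,95),.012)); show("bed",b)
a=b[2] if np.cos(b[2])>0 else b[2]+np.pi
o=rel(b[0],a,(.035,0)); print("punch",np.round(o,4),np.degrees(a),"socket pred",np.round(rel(o,a,(-.078,-.057)),4))
ringbox=g.copy(); print("ring px pred",proj("top",[[*rel(o,a,(-.078,-.057)),.034]]))
R=contour(g,160,(335,180,22,24),.034); (c,rad)=cv2.minEnclosingCircle(R.astype(np.float32)*1000); print("ring",c,rad)
p=rect(contour(g,(g[245,410]+g[215,395])/2,(382,222,64,48),.014)); show("plate",p)
print("bore",plane("top",[[400,248]],.014))
k=rect(contour(((H>.085)&(H<.13)).astype(np.float32),.5,(160,215,60,75),.114)); show("bar depth",k)
kb=H[215:290,160:220]; print("bar h",np.median(kb[(kb>.08)]), "small key h",np.median(kb[(kb>.055)&(kb<.085)]))
bk=H[235:262,235:268]; print("beaker",bk.max(),plane("top",[[251,247]],.07),"vial",plane("top",[[383,136]],.05))
print("balance max h",np.percentile(H[130:215,180:252],[50,90,99]), "front edge", plane("top",[[215,212]],.0))
x=cv2.resize(np.clip(I[180:205,332:358],0,255).astype(np.uint8),None,fx=20,fy=20,interpolation=cv2.INTER_CUBIC); cv2.imwrite("pics/sock.png",x)
E
python3 m.py
```

```text
levels bed 110.833336 bg 34.291668 plate 221.41667 Hbed 0.010302154332078262 Hplate 0.014153326494271479 Hbar 0.11581371349227498
bed [ 0.5664 -0.0506] [0.1888 0.1527] yaw 172.17
punch [ 0.601  -0.0554] 352.17065 socket pred [ 0.516  -0.1012]
ring px pred [[344.98860762 191.75035009]]
ring (508.5477600097656, -94.46660614013672) 28.659120559692383
plate [ 0.3847 -0.2691] [0.1135 0.0625] yaw 99.43
bore [[ 0.37922241 -0.23643404]]
bar depth [0.4027 0.2551] [0.0999 0.0162] yaw 70.35
bar h 0.11320708804843749 small key h 0.06588549464184257
beaker 0.07459055987487484 [[0.37722638 0.1261948 ]] vial [[ 0.65242454 -0.1946604 ]]
balance max h [0.07237647 0.09359748 0.15358651] front edge [[0.46967788 0.2237231 ]]
```

View pics/sock.png

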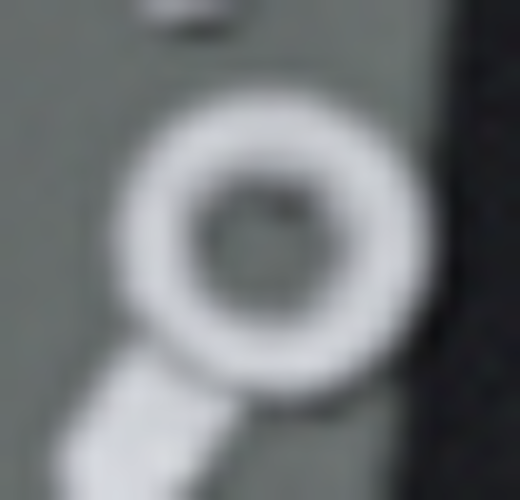

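The socket picture shows the ring centred at top-image (345.2,191.6), which matches the 345.0, 191.8 predicted from the bed. I estimate the hexagon orientation and check IK for both tool-yaw options.

```bash
cat > c.py <<'E'
from h import *
Z=np.load("pics/m0.npz"); I,D=Z["I"],Z["D"]; g=I.mean(2); H=height("top",D)
# hexagon: 6-fold component of inner brightness, per radius, angles in world
o=np.array([.6010,-.0554]); a=np.radians(-7.83); c0=rel(o,a,(-.078,-.057))+0
px=np.array([345.2,191.65]); c=plane("top",[px],.034)[0]; print("ring c",c,c0)
th=np.radians(np.arange(0,360,2))
for rad in (.0075,.0085,.0095,.0105,.0115):
    P=np.c_[c+rad*np.c_[np.cos(th),np.sin(th)],np.full(len(th),.034)]; q=proj("top",P).astype(np.float32)
    v=cv2.remap(g,q[:,0],q[:,1],cv2.INTER_CUBIC).ravel(); F=np.fft.fft(v)/len(v)
    print(rad,"mean %.0f"%v.mean(),"harm",np.round(2*np.abs(F[1:9]),1),"bright (flat) dir mod60 rel punch: %.1f"%((-np.degrees(np.angle(F[6]))/6*-1*-1-np.degrees(a))%60))
m=(H[225:265,412:445]>.035); v,u=np.nonzero(m); P=plane("top",np.c_[u+412,v+225],.056); print("grip top",P.mean(0),P.min(0),P.max(0),len(u))
s=r.observe(); print("tool_rot",s["tool_rot"])
for nm,xy,z,ys in (("grasp",(.3902,-.3003),.031,(99.43,-80.57)),("ins",rel(o,a,(-.145,0)),.045,(-7.83,172.17)),("home",rel(o,a,(-.045,0)),.043,(-7.83,172.17)),("key",(.4027,.2551),.094,(70.35,-109.65)),("sock",c0,.105,np.arange(-180,180,30))):
    for y in ys:
        q=r.ik([*xy,z],down(np.radians(y))); print(nm,y,None if q is None else np.round(q,2))
E
python3 c.py
```

```text
ring c [ 0.5162384 -0.1017645] [ 0.51596187 -0.10124229]
0.0075 mean 115 harm [17.1  1.2  2.9  1.7  2.2  3.   0.6  0.3] bright (flat) dir mod60 rel punch: 1.2
0.0085 mean 130 harm [20.2  2.6  2.7  1.5  2.3  3.7  0.8  0.2] bright (flat) dir mod60 rel punch: 0.9
0.0095 mean 148 harm [20.1  3.9  3.1  0.5  2.1  3.7  1.4  0.5] bright (flat) dir mod60 rel punch: 0.8
0.0105 mean 166 harm [16.5  2.9  3.1  0.1  2.1  2.1  1.5  0.2] bright (flat) dir mod60 rel punch: 56.0
0.0115 mean 182 harm [11.1  2.2  1.8  0.2  2.4  1.1  1.3  0.4] bright (flat) dir mod60 rel punch: 52.6
grip top [ 0.38860392 -0.2970317 ] [ 0.38160958 -0.3113182 ] [ 0.39595815 -0.2826227 ] 67
tool_rot [-4.07726911e-05  9.93407445e-01  1.14637017e-01  4.87923072e-06]
grasp 99.43 [-0.66  0.41  2.05 -0.    0.68 -0.82]
grasp -80.57 [-0.66  0.41  2.05 -0.    0.68  2.32]
ins -7.83 [-0.08  0.35  2.11 -0.    0.68  1.63]
ins 172.17 [-0.08  0.35  2.11 -0.    0.68 -1.52]
home -7.83 [-0.09  0.47  1.9  -0.    0.77  1.62]
home 172.17 [-0.09  0.47  1.9  -0.    0.77 -1.53]
key 70.35 [ 0.56  0.28  2.05 -0.    0.81  0.9 ]
key -109.65 [ 0.56  0.28  2.05 -0.    0.81 -2.24]
sock -180 [-0.2   0.33  1.94 -0.    0.87 -1.77]
sock -150 [-0.2   0.33  1.94 -0.    0.87 -2.29]
sock -120 [-0.2   0.33  1.94 -0.    0.87 -2.81]
sock -90 [-0.2   0.33  1.94 -0.    0.87  2.94]
sock -60 [-0.2   0.33  1.94 -0.    0.87  2.42]
sock -30 [-0.2   0.33  1.94 -0.    0.87  1.9 ]
sock 0 [-0.2   0.33  1.94 -0.    0.87  1.37]
sock 30 [-0.2   0.33  1.94 -0.    0.87  0.85]
sock 60 [-0.2   0.33  1.94 -0.    0.87  0.33]
sock 90 [-0.2   0.33  1.94 -0.    0.87 -0.2 ]
sock 120 [-0.2   0.33  1.94 -0.    0.87 -0.72]
sock 150 [-0.2   0.33  1.94 -0.    0.87 -1.24]
```

The six-fold signal puts a socket flat along the punch's x axis, about 1° off. The reach is fine, so I grasp the plate and carry it to in front of the slot.

Run:
```python
from h import *
o=np.array([.6010,-.0554]); a=np.radians(-7.83); y=np.radians(99.43)
g=[.3897,-.2992]
r.move_ptp([*g,.12],down(y)); r.move_straight([*g,.031],velocity=.12); state()
hand.close(); state()
r.move_straight([*g,.10],velocity=.2); state()
p=rel(o,a,(-.155,0)); r.move_ptp([*p,.10],down(a)); r.move_straight([*p,.050],velocity=.15); state()
for n in("top","scene"):
    I,D=grab(n,3); np.savez(f"pics/m1{n}.npz",I=I,D=D)
    b=(270,125,100,120) if n=="top" else (230,150,110,110)
    x,yy,w,h=b; globals()[n]=cv2.resize(np.clip(I[yy:yy+h,x:x+w],0,255).astype(np.uint8),(w*4,h*4),interpolation=cv2.INTER_CUBIC)
t,s=top,scene; hh=max(t.shape[0],s.shape[0])
pad=lambda i:cv2.copyMakeBorder(i,0,hh-i.shape[0],0,0,cv2.BORDER_CONSTANT)
i=np.hstack([pad(t),pad(s)]); cv2.imwrite("pics/pre.png",cv2.resize(i,None,fx=.95,fy=.95) if i.shape[1]<=842 else cv2.resize(i,(800,int(i.shape[0]*800/i.shape[1]))))
```

```text
t 2.9 [ 0.39   -0.2996  0.0314] F [ 0.2 -0.   0.7] M [-0.01  0.    0.02] w 0.0856 g 0
t 3.6 [ 0.3901 -0.2993  0.0312] F [1.6 1.1 1.6] M [ 0.15 -0.24 -0.01] w 0.0099 g 59
t 4.1 [ 0.3894 -0.299   0.0995] F [-1.4  0.1 -3.2] M [-0.08 -0.03 -0.05] w 0.0095 g 59
t 6.7 [ 0.4474 -0.0344  0.05  ] F [ 0.1  0.  -3.3] M [-0.    0.04  0.01] w 0.0098 g 59
```

View pics/pre.png

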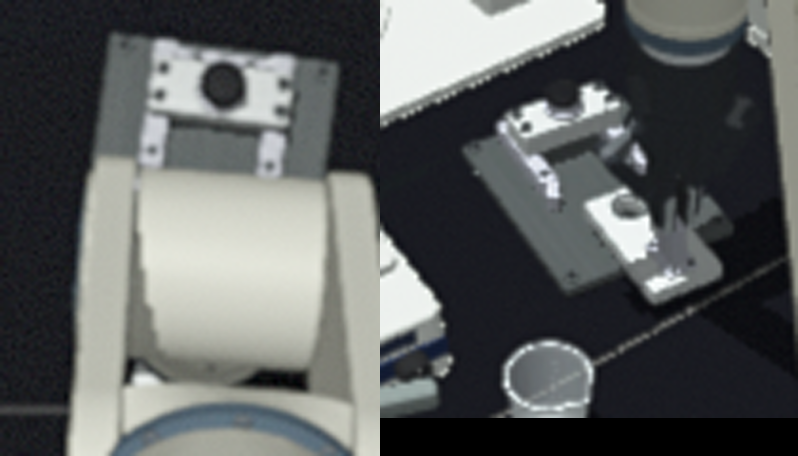

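The scene crop shows the plate held level, bore end first, on the bed's centre line. Its front-left corner is at about scene pixel (284,202). Next I measure its lateral offset against the bed in that same view.

Run:
```python
from h import *
o=np.array([.6010,-.0554]); a=np.radians(-7.83)
def prof(img,n,xs,ys,z,along):
    X,Y=np.meshgrid(xs,ys,indexing="ij"); P=np.array([[*rel(o,a,p),z] for p in np.c_[X.ravel(),Y.ravel()]])
    q=proj(n,P).astype(np.float32).reshape(*X.shape,2)
    v=cv2.remap(img,q[...,0],q[...,1],cv2.INTER_LINEAR); return v.mean(along)
S=np.load("pics/m1scene.npz")["I"].mean(2); T=np.load("pics/m0.npz")["I"].mean(2)
f=lambda v:np.round(v).astype(int)
ys=np.arange(.018,.046,.002); print("plate L",np.c_[f(ys*1e3),f(prof(S,"scene",np.linspace(-.105,-.078,12),ys,.033,0))].tolist())
xs=np.arange(-.090,-.05,.002); print("plate F",np.c_[f(xs*1e3),f(prof(S,"scene",xs,np.linspace(-.002,.025,12),.033,1))].tolist())
ys=np.arange(.066,.094,.002)
for n,i in(("scene",S),("top",T)): print("bed L",n,np.c_[f(ys*1e3),f(prof(i,n,np.linspace(-.11,.04,30),ys,.012,0))].tolist())
xs=np.arange(-.15,-.11,.002)
for n,i in(("scene",S),("top",T)): print("bed near",n,np.c_[f(xs*1e3),f(prof(i,n,xs,np.linspace(.045,.07,15),.012,1))].tolist())
ys=np.arange(.022,.046,.002)
for n,i in(("scene",S),("top",T)): print("rail in L z29",n,np.c_[f(ys*1e3),f(prof(i,n,np.linspace(-.025,-.005,12),ys,.029,0))].tolist())
ys=np.arange(-.046,-.022,.002); print("rail in R z29 top",np.c_[f(ys*1e3),f(prof(T,"top",np.linspace(-.025,-.005,12),ys,.029,0))].tolist())
```

```text
plate L [[18, 243], [20, 243], [22, 242], [24, 242], [26, 238], [28, 215], [30, 174], [32, 140], [34, 118], [36, 104], [38, 98], [40, 99], [42, 100], [44, 100]]
plate F [[-90, 165], [-88, 170], [-86, 175], [-84, 179], [-82, 186], [-80, 193], [-78, 201], [-76, 214], [-74, 224], [-72, 218], [-70, 190], [-68, 150], [-66, 120], [-64, 105], [-62, 99], [-60, 99], [-58, 99], [-56, 100], [-54, 100], [-52, 100]]
bed L scene [[66, 101], [68, 101], [70, 101], [72, 101], [74, 96], [76, 84], [78, 65], [80, 47], [82, 35], [84, 29], [86, 28], [88, 28], [90, 28], [92, 28]]
bed L top [[66, 109], [68, 109], [70, 109], [72, 108], [74, 101], [76, 81], [78, 55], [80, 35], [82, 28], [84, 29], [86, 30], [88, 30], [90, 30], [92, 30]]
bed near scene [[-150, 28], [-148, 28], [-146, 28], [-144, 28], [-142, 27], [-140, 27], [-138, 31], [-136, 39], [-134, 47], [-132, 57], [-130, 72], [-128, 86], [-126, 93], [-124, 95], [-122, 96], [-120, 94], [-118, 91], [-116, 92], [-114, 95], [-112, 98]]
bed near top [[-150, 30], [-148, 29], [-146, 30], [-144, 30], [-142, 30], [-140, 29], [-138, 30], [-136, 29], [-134, 30], [-132, 41], [-130, 67], [-128, 94], [-126, 105], [-124, 107], [-122, 105], [-120, 103], [-118, 103], [-116, 104], [-114, 106], [-112, 109]]
rail in L z29 scene [[22, 78], [24, 79], [26, 79], [28, 92], [30, 126], [32, 173], [34, 196], [36, 194], [38, 189], [40, 192], [42, 204], [44, 195]]
rail in L z29 top [[22, 108], [24, 107], [26, 103], [28, 103], [30, 127], [32, 172], [34, 193], [36, 192], [38, 185], [40, 188], [42, 197], [44, 190]]
rail in R z29 top [[-46, 163], [-44, 189], [-42, 191], [-40, 182], [-38, 181], [-36, 191], [-34, 190], [-32, 169], [-30, 132], [-28, 109], [-26, 105], [-24, 107]]
```

The rails, bed and plate agree to within 1 mm in both views. I lower to the bed and insert with force checks.

Run:
```python
from h import *
o=np.array([.6010,-.0554]); a=np.radians(-7.83)
z=.050
while z>.0415:
    z-=.001; r.move_straight([*rel(o,a,(-.155,0)),z],velocity=.03)
    if r.observe()["ft_force"][2]>0: break
s=state(); z+=.0005; print("z",z)
y=0
for x in np.arange(-.130,-.041,.005):
    if x>-.0451: x=-.045
    r.move_straight([*rel(o,a,(x,y)),z],velocity=.08); s=r.observe(); F=s["ft_force"]; f=np.array([F[:2]@uv(a),F[:2]@uv(a+np.pi/2),F[2]])
    d=np.array(s["tool_pos"][:2])-o; print("%.3f"%x,"act %.4f %.4f"%(d@uv(a),d@uv(a+np.pi/2)),"F",np.round(f,1))
    if abs(f[0])>20: break
    if abs(f[1])>4: y+=np.clip(f[1]*1e-4,-.001,.001)
state()
```

```text
t 8.7 [ 0.4475 -0.0344  0.0431] F [-1.2 -1.3  2.1] M [-0.23  0.28  0.  ] w 0.0096 g 59
z 0.0435
-0.130 act -0.1299 0.0001 F [ 0.5  0.2 -2. ]
-0.125 act -0.1248 0.0000 F [-0.  -0.4 -1.5]
-0.120 act -0.1195 0.0000 F [-0.9 -0.  -2.8]
-0.115 act -0.1145 0.0000 F [ 0.1  0.  -2.8]
-0.110 act -0.1094 0.0000 F [ 0.5  0.2 -2.7]
-0.105 act -0.1045 0.0000 F [ 0.4  0.3 -2.6]
-0.100 act -0.0995 0.0000 F [ 0.4 -0.1 -2.4]
-0.095 act -0.0945 0.0000 F [-0.3  0.5 -1.5]
-0.090 act -0.0895 0.0000 F [ 0.5 -0.1 -1.4]
-0.085 act -0.0845 0.0000 F [-0.   0.4 -1.6]
-0.080 act -0.0795 0.0000 F [ 0.2 -0.  -2.3]
-0.075 act -0.0745 0.0000 F [ 0.2 -0.3 -2.3]
-0.070 act -0.0695 -0.0000 F [ 0.2  0.  -2. ]
-0.065 act -0.0645 0.0000 F [ 0.2 -0.3 -2.8]
-0.060 act -0.0595 0.0000 F [ 0.3 -0.2 -2.8]
-0.055 act -0.0545 -0.0000 F [ 0.7 -0.5 -1.5]
-0.050 act -0.0495 0.0000 F [ 0.2 -0.  -2.1]
-0.045 act -0.0445 0.0000 F [ 0.4  0.3 -1.8]
t 13.4 [ 0.5569 -0.0493  0.0435] F [ 0.4  0.2 -1.8] M [ 0.   -0.02  0.  ] w 0.0091 g 59
```

Run:
```python
from h import *
o=np.array([.6010,-.0554]); a=np.radians(-7.83)
r.move_straight([*rel(o,a,(-.0445,0)),.0430],velocity=.05)
for x in np.arange(-.0435,-.035,.001):
    r.move_straight([*rel(o,a,(x,0)),.0430],velocity=.05); F=r.observe()["ft_force"]; fx=F[:2]@uv(a); print("%.4f F %.1f Fz %.1f"%(x,fx,F[2]))
    if fx<-12: break
hand.gripper_open(); s=state(); d=s["tool_pos"][:2]-o; print(d@uv(a),d@uv(a+np.pi/2))
r.move_straight([*rel(o,a,(x,0)),.14],velocity=.25); state()
```

```text
-0.0435 F -4.9 Fz 4.8
-0.0425 F -4.1 Fz 6.5
-0.0415 F -8.9 Fz 10.9
-0.0405 F -12.0 Fz 14.3
t 15.4 [ 0.5609 -0.0499  0.043 ] F [ 0.1 -0.6 -0.7] M [-0.03 -0.02  0.  ] w 0.0852 g 0
-0.04045782628968409 2.0222130327950116e-05
t 15.9 [ 0.5611 -0.0499  0.1407] F [-0.2 -0.4  0.2] M [-0.03  0.02 -0.02] w 0.0856 g 0
```

Run:
```python
from h import *
o=np.array([.6010,-.0554]); a=np.radians(-7.83)
r.move_ptp([.4027,.2551,.17],down(np.radians(70.35)))
I,D=grab("top",4); T=I.mean(2); np.savez("pics/m2.npz",I=I,D=D)
J,E_=grab("scene",3); S=J.mean(2)
def prof(img,n,xs,ys,z,along):
    X,Y=np.meshgrid(xs,ys,indexing="ij"); P=np.array([[*rel(o,a,p),z] for p in np.c_[X.ravel(),Y.ravel()]])
    q=proj(n,P).astype(np.float32).reshape(*X.shape,2)
    return cv2.remap(img,q[...,0],q[...,1],cv2.INTER_LINEAR).mean(along)
f=lambda v:np.round(v).astype(int)
xs=np.arange(-.084,-.058,.001)
for n,i in(("top",T),("scene",S)): 
  for l,rg in(("L",(.016,.026)),("R",(-.026,-.016))): print("rear",l,n,np.c_[f(xs*1e3),f(prof(i,n,xs,np.linspace(*rg,8),.026,1))].tolist())
z=lambda i,x,y,w,h,k:cv2.resize(np.clip(i[y:y+h,x:x+w],0,255).astype(np.uint8),(w*k,h*k),interpolation=cv2.INTER_CUBIC)
cv2.imwrite("pics/home.png",np.hstack([z(I,285,125,80,95,5),z(J,245,160,80,95,5)])); state()
```

```text
rear L top [[-84, 110], [-83, 110], [-82, 110], [-81, 109], [-80, 110], [-79, 110], [-78, 109], [-77, 108], [-76, 106], [-75, 105], [-74, 108], [-73, 114], [-72, 132], [-71, 157], [-70, 182], [-69, 202], [-68, 219], [-67, 227], [-66, 230], [-65, 232], [-64, 231], [-63, 231], [-62, 230], [-61, 230], [-60, 229], [-59, 229]]
rear R top [[-84, 106], [-83, 107], [-82, 107], [-81, 107], [-80, 107], [-79, 107], [-78, 107], [-77, 106], [-76, 104], [-75, 102], [-74, 106], [-73, 117], [-72, 132], [-71, 157], [-70, 182], [-69, 203], [-68, 216], [-67, 224], [-66, 227], [-65, 228], [-64, 228], [-63, 228], [-62, 227], [-61, 227], [-60, 227], [-59, 227]]
rear L scene [[-84, 101], [-83, 100], [-82, 100], [-81, 102], [-80, 106], [-79, 109], [-78, 112], [-77, 114], [-76, 116], [-75, 118], [-74, 120], [-73, 125], [-72, 135], [-71, 150], [-70, 170], [-69, 192], [-68, 213], [-67, 229], [-66, 238], [-65, 243], [-64, 245], [-63, 246], [-62, 246], [-61, 245], [-60, 245], [-59, 245]]
rear R scene [[-84, 100], [-83, 99], [-82, 98], [-81, 98], [-80, 99], [-79, 100], [-78, 103], [-77, 107], [-76, 110], [-75, 114], [-74, 118], [-73, 126], [-72, 136], [-71, 151], [-70, 169], [-69, 188], [-68, 206], [-67, 222], [-66, 233], [-65, 240], [-64, 243], [-63, 243], [-62, 243], [-61, 243], [-60, 243], [-59, 243]]
t 17.6 [0.403  0.2547 0.17  ] F [ 0.3  0.5 -0.2] M [0.01 0.05 0.  ] w 0.0855 g 0
```

View pics/home.png

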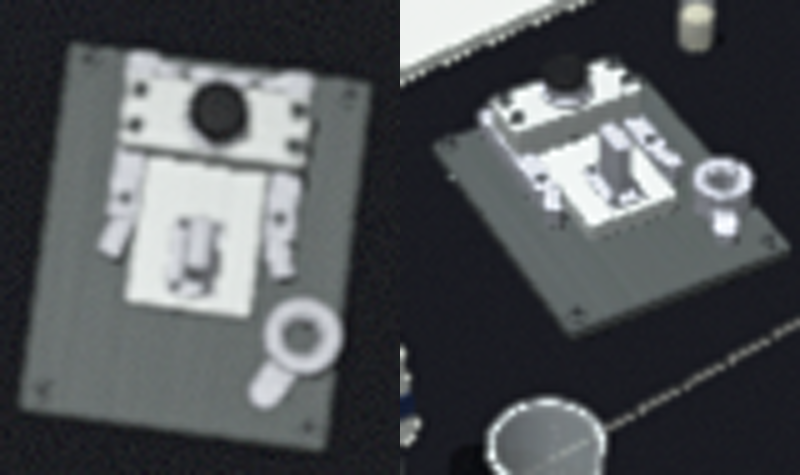

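The rear edge reads −70.3 mm in the top view and −69.5 mm in the scene view, and home is −70 mm. The pushing force was ambiguous, so I give the grip's rear face a firm push with closed fingers.

Run:
```python
from h import *
o=np.array([.6010,-.0554]); a=np.radians(-7.83)
P=lambda x,z:[*rel(o,a,(x,0)),z]
hand.close()
r.move_ptp(P(-.085,.12),down(a)); r.move_straight(P(-.085,.047),velocity=.2)
F0=r.observe()["ft_force"][:2]@uv(a)
for x in np.arange(-.077,-.055,.001):
    r.move_straight(P(x,.047),velocity=.08); s=r.observe(); f=s["ft_force"][:2]@uv(a)-F0; print("%.3f %.1f"%(x,f),end="; ")
    if f<-15: break
state()
r.move_straight(P(x-.008,.047),velocity=.1)
r.move_straight(P(x-.008,.13),velocity=.25); hand.gripper_open(); state()
```

```text
-0.077 -1.0; -0.076 -0.5; -0.075 0.2; -0.074 -1.4; -0.073 -0.4; -0.072 -0.8; -0.071 -0.3; -0.070 -0.4; -0.069 0.1; -0.068 -0.2; -0.067 -0.0; -0.066 -0.4; -0.065 -1.2; -0.064 -5.9; -0.063 -8.8; -0.062 -11.8; -0.061 -15.4; t 24.3 [ 0.5367 -0.0466  0.0465] F [-14.8   1.4  10.9] M [0.37 2.24 0.01] w 0.0002 g 9
t 25.9 [ 0.5327 -0.046   0.13  ] F [-1.   0.7 -0.1] M [0.05 0.04 0.  ] w 0.0855 g 0
```

The force rises at about 3.5 N/mm, which is a hard stop, so the plate is home. Next is the key.

Run:
```python
from h import *
k=[.4027,.2551]; y=np.radians(70.35)
r.move_ptp([*k,.16],down(y)); r.move_straight([*k,.094],velocity=.15); hand.close(); state()
r.move_straight([*k,.19],velocity=.2); s=state()
c=[.5161,-.1015]; y=np.radians(82.17)
r.move_ptp([*c,.19],down(y)); r.move_straight([*c,.127],velocity=.15); s=state(); f0=s["ft_force"]
z=.127
while z>.1051:
    z-=.002; r.move_straight([*c,z],velocity=.06); s=r.observe(); f=s["ft_force"]-f0; print("%.3f"%z,np.round(f,1),end="; ")
    if f[2]>15: break
state()
```

```text
t 28.5 [0.4033 0.2554 0.0944] F [ 1.5 -0.3  5.5] M [-0.15 -0.22 -0.01] w -0.0000 g 3
t 29.1 [0.402  0.2547 0.189 ] F [ 0.7 -0.5 -0.1] M [-0.03  0.   -0.05] w 0.0002 g 0
t 31.1 [ 0.5164 -0.101   0.1274] F [ 0.4 -0.2 -0.1] M [ 0.01  0.04 -0.03] w -0.0001 g 0
0.125 [ 0.  -1.   0.1]; 0.123 [-0.2 -0.2 -0.1]; 0.121 [0.1 0.2 0.3]; 0.119 [ 0.   1.  -0.1]; 0.117 [ 0.1  0.1 -0.9]; 0.115 [-0.2  0.8 -0.2]; 0.113 [0.2 0.2 0.1]; 0.111 [-0.2  0.4  0.1]; 0.109 [-0.1  0.6  0.3]; 0.107 [ 0.  -0.1  1.1]; 0.105 [-0.7  0.   0.6]; t 33.8 [ 0.516  -0.1015  0.1049] F [-0.3 -0.1  0.5] M [ 0.03 -0.03  0.04] w 0.0001 g 0
```

The gripper closed on nothing, so the key was missed. I lift clear and look at the key area.

Run:
```python
from h import *
r.move_straight([.5161,-.1015,.17],velocity=.3)
print("bar px expected",proj("top",[[.4027,.2551,.114]]),proj("scene",[[.4027,.2551,.114]]))
I,D=grab("top",3); J,E_=grab("scene",3); np.savez("pics/m3.npz",I=I,D=D,J=J,E=E_)
H=height("top",D); m=((H>.085)&(H<.13)).astype(np.float32)
print(rect(contour(m,.5,(150,205,80,95),.114)))
print(rect(contour(((H>.05)&(H<.085)).astype(np.float32),.5,(150,215,80,95),.07)))
z=lambda i,x,y,w,h,k:cv2.resize(np.clip(i[y:y+h,x:x+w],0,255).astype(np.uint8),(w*k,h*k),interpolation=cv2.INTER_CUBIC)
cv2.imwrite("pics/key.png",np.hstack([z(I,155,205,75,90,5),z(J,195,230,80,90,5)])); state()
```

```text
bar px expected [[193.73963333 234.58914535]] [[225.0974209  254.89457984]]
(array([0.40316302, 0.25433606], dtype=float32), (np.float32(0.09944548), np.float32(0.019368067)), np.float32(1.2866133))
(array([0.45234314, 0.180985  ], dtype=float32), (np.float32(0.0), np.float32(0.0)), np.float32(0.0))
t 34.5 [ 0.5154 -0.1014  0.169 ] F [ 0.  -0.3 -0.3] M [-0.06  0.03 -0.  ] w -0.0001 g 0
```

View pics/key.png

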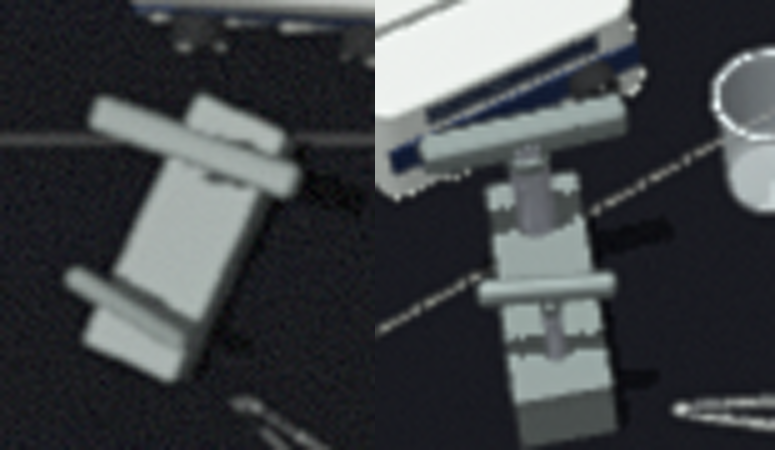

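The key is still upright in its stand, with its bar centre at about top pixel (193.6,234.8), as expected. That suggests the fingertips were too high and closed above the bar. I check the real fingertip height from the depth already recorded, with the TCP reported at z = 0.169.

Run:
```python
from h import *
Z=np.load("pics/m3.npz")
v,u=np.mgrid[:420,:560]
for n,D in(("scene",Z["E"]),("top",Z["D"])):
    o,d=ray(n,np.c_[u.ravel(),v.ravel()]); W=o+d*D.ravel()[:,None]
    m=(np.hypot(W[:,0]-.5154,W[:,1]+.1014)<.06)&(W[:,2]>.06)&(D.ravel()>0)
    h,e=np.histogram(W[m,2],np.arange(.06,.34,.01)); print(n,[(round(b,2),int(k)) for k,b in zip(h,e) if k])
    w=W[m]; i=np.argsort(w[:,2])[:12]; print(np.round(w[i],3).tolist())
print(r.observe()["tool_rot"],r.observe()["qpos"])
```

```text
scene [(np.float64(0.06), 3), (np.float64(0.18), 1), (np.float64(0.19), 19), (np.float64(0.2), 30), (np.float64(0.21), 28), (np.float64(0.22), 15), (np.float64(0.23), 42), (np.float64(0.24), 52), (np.float64(0.25), 72), (np.float64(0.26), 72), (np.float64(0.27), 83), (np.float64(0.28), 95), (np.float64(0.29), 84), (np.float64(0.3), 45), (np.float64(0.31), 39), (np.float64(0.32), 97), (np.float64(0.33), 107)]
[[0.544, -0.052, 0.062], [0.544, -0.052, 0.066], [0.547, -0.051, 0.068], [0.518, -0.093, 0.19], [0.508, -0.099, 0.19], [0.509, -0.097, 0.19], [0.506, -0.108, 0.19], [0.509, -0.093, 0.192], [0.51, -0.09, 0.193], [0.521, -0.091, 0.193], [0.517, -0.091, 0.195], [0.522, -0.092, 0.196]]
top [(np.float64(0.06), 5), (np.float64(0.07), 1), (np.float64(0.19), 1), (np.float64(0.23), 2), (np.float64(0.24), 7), (np.float64(0.25), 8), (np.float64(0.26), 15), (np.float64(0.27), 28), (np.float64(0.28), 13), (np.float64(0.29), 38), (np.float64(0.3), 23), (np.float64(0.31), 10), (np.float64(0.32), 23), (np.float64(0.33), 29)]
[[0.543, -0.051, 0.06], [0.547, -0.05, 0.066], [0.544, -0.05, 0.066], [0.544, -0.053, 0.066], [0.546, -0.053, 0.07], [0.548, -0.053, 0.071], [0.506, -0.094, 0.198], [0.494, -0.087, 0.239], [0.49, -0.085, 0.239], [0.495, -0.089, 0.244], [0.489, -0.086, 0.245], [0.491, -0.086, 0.246]]
[-7.74127258e-04  7.53726858e-01  6.57187089e-01 -5.95512885e-04] [-1.97038534e-01  2.47274205e-01  1.88608953e+00  2.20593322e-06
  1.01018228e+00 -6.04055341e-02]
```

The tips sit at z ≈ 0.189 with the TCP reading 0.169, so the fingers end about 28 mm higher than specified. I correct for that, try the grasp again, and abort if the jaws close empty.

Run:
```python
from h import *
k=[.4029,.2547]; y=np.radians(71.5)
hand.gripper_open()
r.move_ptp([*k,.125],down(y)); r.move_straight([*k,.067],velocity=.15); hand.close(); s=state()
if s["gripper_width"]<.008: raise SystemExit("missed")
r.move_straight([*k,.145],velocity=.25); s=state()
if s["gripper_width"]<.008: raise SystemExit("lost")
c=[.5161,-.1015]; y=np.radians(82.17)
r.move_ptp([*c,.150],down(y)); r.move_straight([*c,.101],velocity=.15); s=state(); f0=s["ft_force"]
for z in np.arange(.098,.0769,-.003):
    r.move_straight([*c,z],velocity=.08); s=r.observe(); f=s["ft_force"]-f0; print("%.3f"%z,np.round(f,1),end="; ")
    if f[2]>12: break
state()
```

```text
t 37.8 [0.4036 0.255  0.0675] F [ 1.2 -1.3  4.8] M [-0.41 -0.36 -0.07] w 0.0155 g 59
t 38.3 [0.4026 0.2546 0.145 ] F [ 0.2 -0.9 -3.2] M [-0.05  0.05 -0.05] w 0.0149 g 59
t 40.2 [ 0.5161 -0.1008  0.1011] F [ 0.8 -1.1 -2.4] M [-0.03  0.02 -0.07] w 0.0154 g 59
0.098 [-1.8  0.5  0. ]; 0.095 [-0.7  0.3 -0.2]; 0.092 [-0.9  0.7 -0.4]; 0.089 [-1.  -2.5  3. ]; 0.086 [-0.4 -2.9 -0.8]; 0.083 [ 0.1 -4.2 -1.7]; 0.080 [ 0.3 -4.6 -1.5]; 0.077 [-2.  -3.4 13.6]; t 42.2 [ 0.5172 -0.1015  0.0782] F [-1.2 -4.5 11.1] M [-0.75  0.2  -0.03] w 0.0154 g 59
```

Seated: bottom contact came at z = 0.078, as predicted. Now I turn clockwise while watching the torque.

Run:
```python
from h import *
c=[.5161,-.1022]; t=0
m0=r.observe()["wrist_torque"][2]
for d in [.3,.6,.85,1.0,1.1,1.15,1.2,1.25,1.3,1.34,1.38,1.42]:
    r.move_ptp([*c,.0782],down(np.radians(82.17)-d)); s=r.observe(); m=s["wrist_torque"][2]-m0
    q=s["tool_rot"]; print("%.2f act %.3f t %.1f M %.2f F"%(d,np.radians(82.17)-2*np.arctan2(q[2],q[1]),s["time_s"],m),np.round(s["ft_force"],1))
    if abs(m)>.8 or s["time_s"]>50: break
state()
```

```text
0.30 act 0.296 t 42.6 M 0.03 F [ 1.2 -3.5  2.2]
0.60 act 0.594 t 43.0 M -0.01 F [ 1.2 -3.1  3.6]
0.85 act 0.843 t 43.3 M 0.04 F [-0.5 -1.9  4.3]
1.00 act 0.994 t 43.6 M 0.02 F [ 0.1 -1.3  5.1]
1.10 act 1.094 t 43.8 M 0.05 F [-0.1 -1.1  5.9]
1.15 act 1.144 t 44.1 M -0.03 F [ 0.  -0.9  5. ]
1.20 act 1.194 t 44.3 M 0.02 F [-0.3 -1.2  5.5]
1.25 act 1.244 t 44.6 M 0.02 F [-0.1  0.2  5.3]
1.30 act 1.294 t 44.8 M 0.03 F [-0.9 -0.   5. ]
1.34 act 1.334 t 45.1 M 0.08 F [-0.2 -0.1  5.3]
1.38 act 1.374 t 45.3 M 0.19 F [-0.   0.   6.2]
1.42 act 1.413 t 45.6 M 0.27 F [0.1 0.9 5.5]
t 45.6 [ 0.5158 -0.1017  0.0783] F [0.1 0.9 5.5] M [0.26 0.1  0.24] w 0.0153 g 59
```

Run:
```python
from h import *
c=[.5161,-.1020]; y=np.radians(82.17)
for d in (1.48,1.56):
    r.move_ptp([*c,.0782],down(y-d)); s=r.observe(); print(d,np.round(s["wrist_torque"],2),s["time_s"])
r.move_ptp([*c,.0782],down(y-1.36)); state()
hand.gripper_open(); r.move_straight([*c,.16],velocity=.2)
I,D=grab("top",1); J,E_=grab("scene",2); H=height("scene",E_)
z=lambda i,x,yy,w,h,k:cv2.resize(np.clip(i[yy:yy+h,x:x+w],0,255).astype(np.uint8),(w*k,h*k),interpolation=cv2.INTER_CUBIC)
cv2.imwrite("pics/end.png",np.hstack([z(I,275,125,80,95,5),z(J,245,135,80,95,5)])); state()
```

```text
1.48 [0.18 0.13 0.37] 45.825
1.56 [0.31 0.08 0.35] 46.075
t 46.4 [ 0.5158 -0.1017  0.0783] F [-0.4 -0.2  6.6] M [-0.03  0.2   0.05] w 0.0155 g 59
t 47.8 [ 0.515  -0.1018  0.1584] F [ 0.1  0.8 -0.5] M [-0.01  0.01 -0.01] w 0.0857 g 0
```

View pics/end.png

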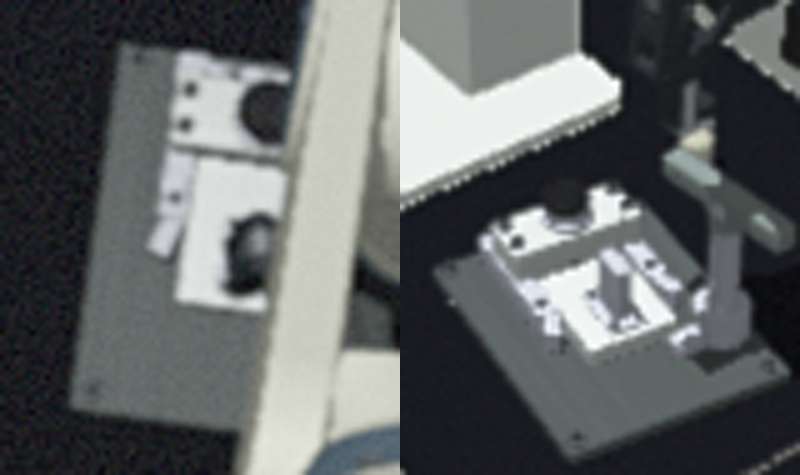

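The picture shows the key upright in the screw and the dog closed behind the plate's rear edge, at about scene pixel (302,203). The arm is clear, so I hand in.

```bash
python3 -c "
from station import ticket
print(ticket.sign_off())"
```

```text
the job is handed in; nothing more can be done
None
```

The job is handed in at about 48 s: the die plate is home, the screw is turned to its end stop with the dog closed behind the plate, and the key stands upright in the screw. My first grasp missed the larger key because the fingers end about 28 mm higher than specified; it turned about 2° in its stand, and the second grasp took it cleanly.

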